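# Run the bench sample mill: nest the cup, lock the bayonet lid and hold it

### The arm

A 6-joint arm with a two-finger parallel gripper is mounted at the origin on the work surface. World frame = base frame: x ahead of the robot, y to its left, z up, the work surface at z = 0. Lengths are in mm, angles in rad, forces in N, time in s.
With the tool pointing down it reaches from about 275 to 850 mm from the base axis. Payload 19 kg.
Tool frame: the origin (TCP) lies midway between the tips of the shut fingers; the grasp point (between the pads) lies 19 mm behind it (r.grasp_offset is the distance from the TCP to the grasp point, in mm); z points along the fingers, y is the direction in which the jaws open and shut (so a half turn about z gives the same grasp; the last joint's range is limited). The gripper opens to 85 mm and grips with 20 to 120 N. Pads are 22 mm wide; open, the fingers measure 114 mm over their backs; the gripper's body (76 mm by 85 mm) begins 54 mm behind the grasp point. The pads swing forward as they close: fully open they stand 13 mm farther back than shut.
Start: joints at [1.168, 0.15, 1.437, -0, 1.554, -0.134], TCP at [152.711, 554.319, 231.267] pointing down, gripper open.
Joint ranges: [-2.8, 2.8], [-0.68, 2.1], [0.12, 2.68], [-1.39, 4.53], [0.16, 2.79], [-2.81, 2.81]. Speed limits (rad/s): [1.89, 1.89, 2.22, 3.01, 3.01, 3.01].

### API

Orientations are given as a unit quaternion [w, x, y, z].
In Python, from plant import r, eoat, eyes, order gives the robot as it stands. Calls block until the motion is done:
- r.move_to(position, orientation): joint-space move of the TCP to a pose.
- r.servo_line(position, velocity=150, rot=None, guard=None): straight line of the TCP; rot=None keeps the orientation; velocity is the mean speed in mm/s. With guard (N) it stops when the force on the tool has changed by that much, and returns True; else False.
- r.move_j(angles): joint-space move.
- eoat.move_gripper(opening, force=None): opening from 0.0 (shut) to 1.0 (fully open); force is the grip in N (None keeps the last); returns when the fingers have stopped.
- r.sleep(seconds).
- r.solve_ik(position, orientation): joint angles nearest the present ones, or None.
- eyes.snapshot(name): name is "side" or "top" or "wrist"; returns (picture, depth): 480x640x3 uint8, blue, green, red; 480x640 float32, mm along the optical axis (not along the pixel's ray), 0 where there is no reading.
- eyes.camera_info(name): a dict with "fx", "fy", "cx", "cy" (pixels), "position" and "attitude" of the camera in the world; the wrist camera has in their place "T_tool_cam" (4x4, takes a point from camera to tool coordinates, whose origin is the TCP and whose axes are the flange's). Camera axes: x right, y down, z forward; pixel columns grow to the right and rows downward; lengths in mm; the calibration is good to about 2 mm. The wrist camera is an equidistant fisheye: a pixel r from the principal point sees the ray r / f radians off the axis. A picture is of the moment at which its call begins: read the wrist's pose just before it. camera_info takes no time and is no camera call.
A pose or a line that the arm cannot do raises r.IKError and nothing moves.
- order.close_job(): hands the job in, once; it reports no verdict.
Readings, each from a call of its own:
- r.read_time_s(): time.
- r.read_qpos(): joint angles.
- r.read_joint_vel(): joint speeds.
- r.read_joint_torque(): joint torques, N m.
- r.read_position(): TCP position.
- r.read_tcp_rot(): TCP orientation.
- r.read_wrist_force(): force on the tool from outside, world axes, zero at the start.
- r.read_torque(): the same for the moment, N m.
- r.read_opening(): opening from 0.0 (shut) to 1.0 (fully open).
Only numpy, scipy, OpenCV 4.12 (cv2) and the standard library are available. Lean on these libraries where they do the work, as an engineer would, in place of code of your own. Each camera call takes 0.05 s, during which the arm holds its last target.

### The job

Grind the beans for the next slide: set the steel cup of beans upright down into its seat in the sample mill, put the clear lid over it with its two orange lugs in the slots of the collar, press the lid down against the spring and turn it clockwise (seen from above) about a quarter turn to its stop. The lid springs back and the mill stops if it is let go, so finish while still gripping the lid by its bar and holding it turned to the stop. Keep the cup upright all the way and leave the other things on the bench where they are.

Things in the scene. Friction and masses are not known exactly. Their poses are not given: they have to be found in the camera images.
- mill: Sample mill, fixed: white motor housing 170 (x) x 140 (y), 64 high, under a round white and grey collar of diameter 120 whose top is 100 above the bench. Origin on the bench on the collar's axis, z up. Its x axis runs through both lid slots, at +x and -x (alike after a half turn). The collar's lip is 8 thick, bore diameter 84. Orange marks stand beside the slots, green ones where the lugs end up.
- mill_seat (a point): Centre of the floor of the cup seat, on the collar's axis, 77 above the bench. The seat is a tapered aluminium bowl of the same shape as the cup's lower part, 1.7 wider all round, 20 deep, its mouth (97 above the bench) flared to diameter 58. A seated cup stands 35 proud of the collar's top.
- mill_mouth (a point): Centre of the collar's mouth, level with its top, 100 above the bench.
- mill_lift (a joint): How far the orange spring ring in the collar is pressed down, m: 0 up, 0.009 on its stop; 3 N starts it, 6.6 N reaches the stop. From 0.005 on the lugs clear the underside of the lip, and only then can the lid turn. Turned but not pressed, the spring holds the lugs up against the lip, at 0.005.
- mill_ring (a joint): How far the spring ring is turned by the lid's lugs, rad, growing clockwise seen from above: 0 at rest, 1.35 at its stop. A return spring gives 0.05 Nm at 0 and 0.16 Nm at the stop. The lugs have 3 mm of play either way in the ring's notches, so the lid itself turns 0.07 more (0.13 at most).
- mill_slot (a point): One of the two lid slots, the one at the mill's +x: point level with the collar's top, 46 from the axis. Each slot is a notch 18 wide through the lip, from the bore out to radius 51; the orange spring ring shows below it. The other is opposite.
- lid_lug (a point): One of the two orange lugs, the one at the lid's +x: centre of the lug, 43 from the axis. The lugs are 12 wide, reach out to radius 48 and stand from 10 to 19 above the bottom edge; an orange stripe runs up the hood above each.
- cup: Steel grinding cup holding beans, open at the top: outside diameter 48 at the bottom, 58 at the rim, height 58, wall 2, about 0.13 kg. Origin at the centre of its underside, z up.
- lid: Clear lid with a black grip, standing on its open edge: round hood, outside diameter 80 (78 at the chamfered bottom edge), bore 71 there, 76 high, 0.16 kg. Origin at the centre of the bottom edge, z up. x runs through both lugs and along the grip bar (alike after a half turn). In the mill the bottom edge is 78 above the bench resting on the ring, 73 with lugs just under the lip, 69 fully pressed.
- lid_grip (a point): Point on the lid's axis inside the black grip bar, 97 above the lid's bottom edge: the height to grip at. The bar is 56 long along the lid's x, 22 wide along y, from 76 to 108 above the bottom edge, two orange marks on top.
- stain_bottle: Bystander, leave alone: amber dropper bottle, diameter 32, height 72. Origin at the centre of its underside.
- oil_bottle: Bystander, leave alone: small green bottle, diameter 26, height 55. Origin at the centre of its underside.
- petri_dish: Bystander, leave alone: open glass dish, diameter 90, height 14. Origin at the centre of its underside.
- slide_box: Bystander, leave alone: blue slide box, 100 x 85 x 30. Origin at the centre of its underside.
- eyepiece: Bystander, leave alone: black spare eyepiece standing upright, diameter 32, height 44. Origin at the centre of its underside.
- beaker: Bystander, leave alone: glass beaker, diameter 68, height 90. Origin at the centre of its underside.
- forceps: Bystander, leave alone: steel forceps lying flat, about 115 long, 9 high. Origin at the centre of its underside.
Things that resemble listed ones, but are neither listed nor needed, are in the scene too. There is more than one size of the cup; the one meant has the size given above.

How it is judged:
By the outcome, as a careful person would: the job done as asked, in the order asked, and still so for the second after the job is handed in, while the arm keeps its last pose, push and grip.
It also fails if it takes over 72 s, if anything falls off the work surface, if the arm or the gripper's body presses on something with over 40 N, if the wrist force passes 120 N, or if a joint passes its speed limit or range.

## Working session

There is one attempt and no reset: what is moved stays moved. The work goes in short steps, each a Python script; the robot and the scene stay as the last script left them, time stands still between calls to the robot, and variables do not carry over. Pictures are saved under pics/ and viewed, and the job is handed in when it is done.

```bash
ls; mkdir -p pics; python3 - <<'E'
from plant import r, eoat, eyes, order
import cv2,numpy as np
print(r.read_time_s(), r.grasp_offset)
for n in ("side","top","wrist"):
    p,d=eyes.snapshot(n); cv2.imwrite(f"pics/{n}0.png",p); np.save(f"pics/{n}0.npy",d)
    print(n,eyes.camera_info(n))
print(r.read_time_s(), r.read_tcp_rot())
E
```

```text
pics
0.0 18.700000000000003
side {'fx': 469.3787132650849, 'fy': 469.3787132650849, 'cx': 323.2998811250967, 'cy': 233.26072548837763, 'position': array([368.9057764 , 728.75733212, 610.85687711]), 'attitude': array([ 0.05938942, -0.10653545,  0.88531823, -0.44870339])}
top {'fx': 619.5447495016872, 'fy': 619.5447495016872, 'cx': 313.2226774372673, 'cy': 241.68585950446658, 'position': array([ 439.94811997,   55.60932696, 1230.13987929]), 'attitude': array([-0.03046308,  0.70677341, -0.70489691,  0.051611  ])}
wrist {'fx': 371.64829954431775, 'fy': 371.64829954431775, 'cx': 316.11213445707494, 'cy': 238.81140519926888, 'T_tool_cam': array([[ 8.06965978e-04, -9.53639519e-01, -3.00950190e-01,
         7.75806688e+01],
       [ 9.99999474e-01,  9.60012819e-04, -3.60659711e-04,
         2.30998278e+00],
       [ 6.32855394e-04, -3.00949741e-01,  9.53639792e-01,
        -1.44033255e+02],
       [ 0.00000000e+00,  0.00000000e+00,  0.00000000e+00,
         1.00000000e+00]])}
0.15 [-1.09257929e-04  1.33991657e-01  9.90982364e-01 -4.22764566e-04]
```

View pics/top0.png

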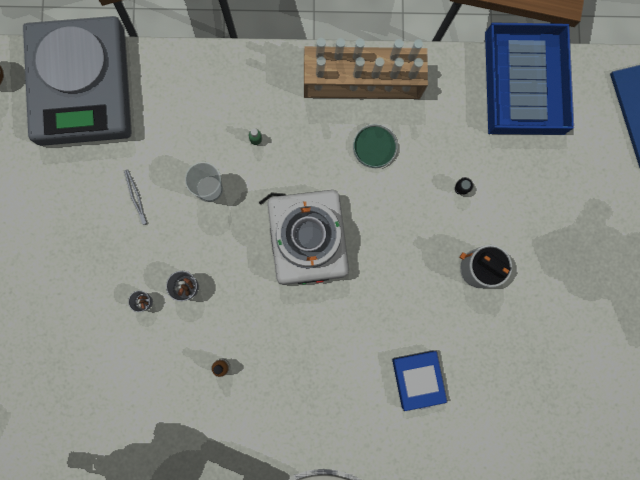

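View pics/side0.png

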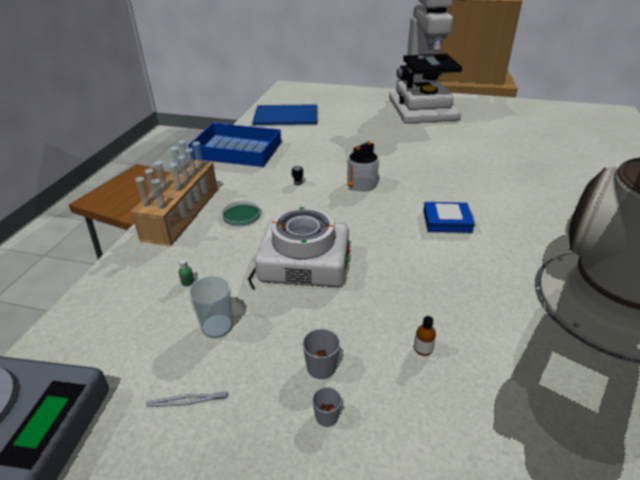

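View pics/wrist0.png

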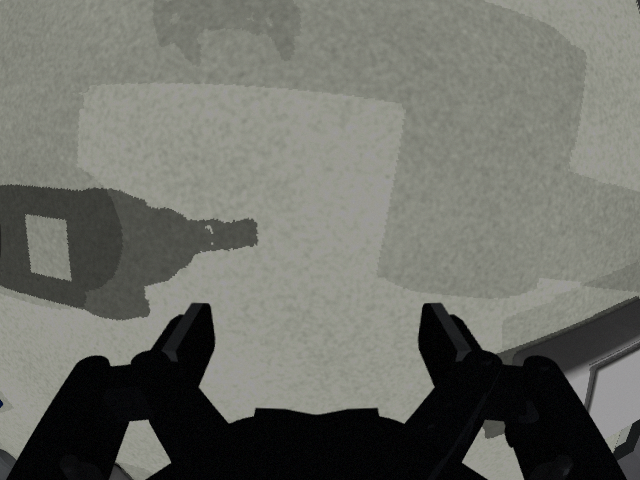

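Top view: the mill is at (309,235) and the lid at (488,266). There are two cup candidates, a larger one at (182,286) and a smaller one at (141,301). I'll write the helpers and measure all of these.

```bash
cat > h.py <<'E'
import numpy as np, cv2
from scipy.spatial.transform import Rotation as R
def rot(q): return R.from_quat([q[1],q[2],q[3],q[0]]).as_matrix()
def ray(ci,u,v):
    d=np.stack([(np.asarray(u,float)-ci['cx'])/ci['fx'],(np.asarray(v,float)-ci['cy'])/ci['fy'],np.ones(np.shape(u))],-1)
    return d@rot(ci['attitude']).T
def plane(ci,u,v,z):
    d=ray(ci,u,v); p=np.asarray(ci['position']); t=(z-p[2])/d[...,2]
    return p+d*t[...,None]
def cloud(ci,depth):
    v,u=np.mgrid[0:480,0:640]
    return np.asarray(ci['position'])+ray(ci,u,v)*depth[...,None].astype(float)
def circ(P):
    A=np.c_[2*P,np.ones(len(P))]; s=np.linalg.lstsq(A,(P**2).sum(1),rcond=None)[0]
    return s[:2],np.sqrt(s[2]+s[0]**2+s[1]**2)
def down(yaw):
    # tool z down; tool x axis at angle yaw in world ; jaw axis y = yaw-90deg
    m=np.array([[np.cos(yaw),np.sin(yaw),0],[np.sin(yaw),-np.cos(yaw),0],[0,0,-1]])
    q=R.from_matrix(m).as_quat(); return np.array([q[3],q[0],q[1],q[2]])
E
python3 - <<'E'
from plant import eyes
from h import *
ci=eyes.camera_info("top"); d=np.load("pics/top0.npy"); im=cv2.imread("pics/top0.png")
C=cloud(ci,d)
print("bench z",[np.median(C[a-4:a+4,b-4:b+4,2]).round(1) for a,b in((330,320),(200,560),(200,60))])
print("dirs: right",(plane(ci,400,240,0)-plane(ci,300,240,0)).round(0))
for nm,(u,v) in dict(big=(182,286),small=(141,301),lid=(488,266),mill=(309,235)).items():
    w=45 if nm in("mill","lid") else 22
    z=C[v-w:v+w,u-w:u+w]; print(nm,"zmax pct",np.percentile(z[...,2],[50,80,90,95,99]).round(1), plane(ci,u,v,50).round(0))
    cv2.imwrite(f"pics/c_{nm}.png",cv2.resize(im[v-w:v+w,u-w:u+w],(400,400),interpolation=cv2.INTER_CUBIC))
g=[cv2.imread(f"pics/c_{n}.png") for n in("big","small","lid","mill")]
cv2.imwrite("pics/crops.png",cv2.resize(np.vstack([np.hstack(g[:2]),np.hstack(g[2:])]),(600,600)))
E
```

```text
bench z [np.float64(-0.3), np.float64(0.3), np.float64(0.0)]
dirs: right [   1. -201.    0.]
big zmax pct [ 1.9 24.3 43.3 55.1 60.2] [492. 268.  50.]
small zmax pct [ 0.7  4.6 20.1 33.6 42.6] [464. 344.  50.]
lid zmax pct [  0.8  39.5  78.  102.2 109.8] [ 532. -317.   50.]
mill zmax pct [ 64.3  96.5  99.8 101.2 103.9] [591.  28.  50.]
```

View pics/crops.png

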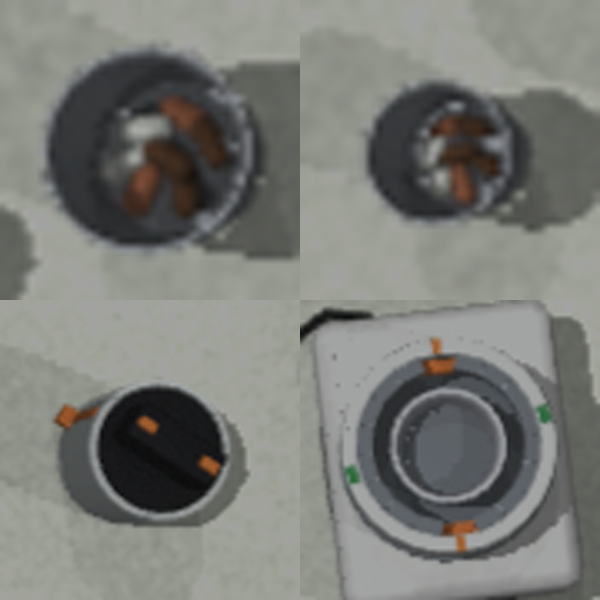

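The crop confirms it. The big cup (z max about 60, top-left crop) matches the 58 mm height. The small one is only about 42 high, so it's the decoy. Next I'll get coarse poses from the top view.

```bash
python3 - <<'E'
from plant import eyes
from h import *
ci=eyes.camera_info("top"); d=np.load("pics/top0.npy"); im=cv2.imread("pics/top0.png")
C=cloud(ci,d); hsv=cv2.cvtColor(im,cv2.COLOR_BGR2HSV)
def blobs(lo,hi,box,z):
    u0,v0,u1,v1=box; m=np.zeros((480,640),np.uint8); m[v0:v1,u0:u1]=cv2.inRange(hsv,lo,hi)[v0:v1,u0:u1]
    n,l,s,c=cv2.connectedComponentsWithStats(m)
    for i in range(1,n):
        if s[i,4]>5:
            print("  px",c[i].round(1),s[i,4],"z",np.median(C[l==i][:,2]).round(1),plane(ci,*c[i],z).round(1))
print("lid orange@108");blobs((3,130,90),(20,255,255),(450,235,530,300),108)
print("mill orange@100");blobs((3,130,90),(20,255,255),(265,190,350,285),100)
print("mill green@100");blobs((45,80,60),(90,255,255),(265,190,350,285),100)
for nm,(u,v),w,z0,z1 in(("cup",(182,286),24,54,64),("collar",(309,235),45,97,103)):
    P=C[v-w:v+w,u-w:u+w].reshape(-1,3); P=P[(P[:,2]>z0)&(P[:,2]<z1)]
    c,rr=circ(P[:,:2]); print(nm,len(P),c.round(1),rr.round(1))
# cup outer rim by contour: rim silhouette
P=C[450-450+235:300,450:530].reshape(-1,3);P=P[(P[:,2]>72)&(P[:,2]<80)];c,rr=circ(P[:,:2]);print("lid top disc mean",P[:,:2].mean(0).round(1),(P[:,:2].max(0)+P[:,:2].min(0))/2)
E
```

```text
lid orange@108
  px [462.8 255.4] 27 z 18.7 [ 546.8 -252.2  108. ]
  px [486.8 257.8] 19 z 108.2 [ 542.5 -296.6  108. ]
  px [505.5 270. ] 20 z 107.7 [ 520.3 -330.4  108. ]
mill orange@100
  px [304.4 203.3] 7 z 99.7 [643.3  38.1 100. ]
  px [305.2 209.4] 32 z 88.2 [631.8  36.6 100. ]
  px [311.6 257.7] 27 z 87.9 [542.3  24.8 100. ]
  px [311.6 262.3] 7 z 98.7 [533.9  24.8 100. ]
mill green@100
  px [336.7 223.8] 12 z 101.1 [605.4 -21.5 100. ]
  px [279.1 241.9] 12 z 101.7 [571.2  84.4 100. ]
cup 107 [493.  268.3] 27.5
collar 1390 [588.3  31. ] 50.6
lid top disc mean [ 530.4 -309.4] [ 531.24635019 -313.46875246]
```

Coarse top-view results: mill centre (588,31) with its x axis at about 7°, cup (493,268), lid (531,-313) at about 57°. I'll refine the mill and the cup with the wrist camera from directly above each.

```bash
cat >> h.py <<'E'
def wray(ci,pos,q,u,v):
    u=np.asarray(u,float);v=np.asarray(v,float)
    x=u-ci['cx'];y=v-ci['cy'];rr=np.hypot(x,y)+1e-9;th=rr/ci['fx']
    d=np.stack([np.sin(th)*x/rr,np.sin(th)*y/rr,np.cos(th)],-1)
    T=ci['T_tool_cam'];M=rot(q)
    return np.asarray(pos)+M@T[:3,3], d@(M@T[:3,:3]).T
def wplane(ci,pos,q,u,v,z):
    o,d=wray(ci,pos,q,u,v);t=(z-o[2])/d[...,2];return o+d*t[...,None]
def wsnap(r,eyes,name):
    pos=np.array(r.read_position());q=np.array(r.read_tcp_rot());p,d=eyes.snapshot("wrist")
    cv2.imwrite(f"pics/{name}.png",p);np.savez(f"pics/{name}.npz",pos=pos,q=q,d=d);return p,d,pos,q
def wload(name):
    a=np.load(f"pics/{name}.npz");return cv2.imread(f"pics/{name}.png"),a['d'],a['pos'],a['q']
def wcloud(ci,d,pos,q):
    v,u=np.mgrid[0:480,0:640];x=u-ci['cx'];y=v-ci['cy'];rr=np.hypot(x,y)+1e-9;th=rr/ci['fx']
    t=np.tan(th)*d; P=np.stack([t*x/rr,t*y/rr,d],-1); T=ci['T_tool_cam'];M=rot(q)
    return P@(M@T[:3,:3]).T+np.asarray(pos)+M@T[:3,3]
E
python3 - <<'E'
from plant import r,eoat,eyes
from h import *
rad=np.radians
r.move_to([588,31,215],down(rad(111))); print(r.read_time_s())
wsnap(r,eyes,"w_mill")
r.move_to([493,268,160],down(rad(111))); print(r.read_time_s(),r.read_qpos())
wsnap(r,eyes,"w_cup")
E
```

```text
2.5667
3.6333 [ 3.59287060e-01  1.56061928e-01  1.57548811e+00 -3.76142535e-04
  1.40947434e+00 -6.82696841e-03]
```

View pics/w_mill.png

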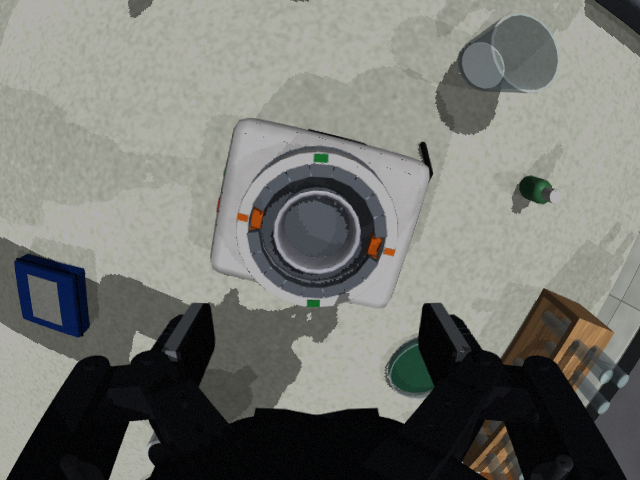

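View pics/w_cup.png

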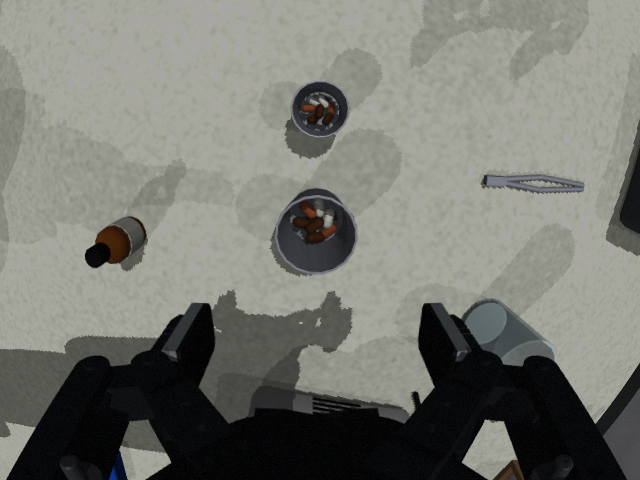

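The wrist shots are clear. In the first, the mill's seat is at about (318,231), the orange marks at (242,217) and (389,252), and the green marks at (321,158) and (314,303). In the second, the cup rim is at about (316,232). Measuring both.

```bash
python3 - <<'E'
from plant import eyes
from h import *
ci=eyes.camera_info("wrist")
im,d,pos,q=wload("w_mill");C=wcloud(ci,d,pos,q);hsv=cv2.cvtColor(im,cv2.COLOR_BGR2HSV)
print("bench z",np.median(C[90:110,100:140,2]).round(1))
for nm,lo,hi in(("or",(3,130,90),(20,255,255)),("gr",(45,80,60),(90,255,255))):
    m=np.zeros((480,640),np.uint8);m[120:310,210:430]=cv2.inRange(hsv,lo,hi)[120:310,210:430]
    n,l,s,c=cv2.connectedComponentsWithStats(m)
    for i in range(1,n):
        if s[i,4]>8:
            z=np.median(C[l==i][:,2]); print(nm,c[i].round(1),s[i,4],z.round(1),wplane(ci,pos,q,*c[i],100).round(1),wplane(ci,pos,q,*c[i],z).round(1))
P=C[130:320,215:430].reshape(-1,3);P=P[(P[:,2]>98.5)&(P[:,2]<102)];c,rr=circ(P[:,:2]);print("collar",len(P),c.round(1),rr.round(1))
# collar top outer edge: bins by angle, max radius / min radius
dl=P[:,:2]-c;a=np.arctan2(dl[:,1],dl[:,0]);ra=np.hypot(*dl.T);b=np.digitize(a,np.linspace(-np.pi,np.pi,73))
for f in(np.argmax,np.argmin):
    E=np.array([P[b==i][f(ra[b==i]),:2] for i in set(b)]);print(" edge",[x.round(1) for x in circ(E)])
# cup
im,d,pos,q=wload("w_cup");C=wcloud(ci,d,pos,q)
P=C[180:285,265:370].reshape(-1,3);P=P[(P[:,2]>54)&(P[:,2]<61)];c,rr=circ(P[:,:2]);print("cup",len(P),c.round(1),rr.round(1),P[:,2].mean())
dl=P[:,:2]-c;ra=np.hypot(*dl.T);P=P[abs(ra-rr)<3];print(circ(P[:,:2]),P[:,2].mean())
E
```

```text
bench z 1.5
or [256.  219.3] 192 89.5 [543.6  27.7 100. ] [543.   24.6  89.5]
or [242.1 217.1] 72 102.4 [533.5  25.6 100. ] [533.7  26.4 102.4]
or [373.8 246.6] 167 89.5 [631.8  39.4 100. ] [634.7  36.7  89.5]
or [389.  251.4] 64 102.4 [644.2  40.  100. ] [643.4  40.6 102.4]
gr [320.6 157.6] 115 102.3 [571.3  85.9 100. ] [571.2  86.  102.3]
gr [313. 303.] 91 102.3 [606.4 -20.4 100. ] [606.  -19.3 102.3]
collar 7904 [588.3  34.1] 50.6
 edge [array([588.5,  33.6]), np.float64(59.5)]
 edge [array([588.9,  33.4]), np.float64(29.4)]
cup 1023 [492.7 271.7] 27.4 58.38677098273149
(array([492.67597852, 271.68771782]), np.float64(27.396182675046845)) 58.38677098273149
```

Top and wrist agree within about 2 mm on absolute position. They agree within 1 mm on the cup-to-mill offset, which is the one that matters for seating. The sizes fit too: rim radius about 28 at z = 58, collar radius 59.5. Grasping the cup.

```bash
python3 - <<'E'
from plant import r,eoat,eyes
from h import *
q=down(np.radians(111))
r.move_to([492.9,270,100],q)
print(r.servo_line([492.9,270,23],velocity=80,guard=8))
print(r.read_position(),r.read_wrist_force())
eoat.move_gripper(0.0,force=40); print("open",r.read_opening(),r.read_wrist_force())
r.servo_line([492.9,270,175],velocity=150); print(r.read_opening(),r.read_wrist_force(),r.read_time_s())
wsnap(r,eyes,"w_held"); p,_=eyes.snapshot("side"); cv2.imwrite("pics/side1.png",p)
E
```

```text
False
[493.18862449 270.13487345  23.5022914 ] [0.14805002 0.45587911 0.94142269]
open 0.6618217985626303 [-2.84178883 -1.19362411  9.69514667]
0.6584314198548029 [-0.37475804 -0.14056557 -1.15047754] 6.7167
```

View pics/w_held.png

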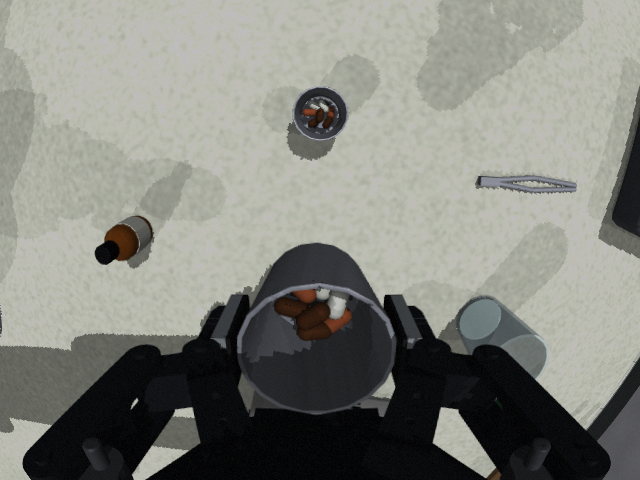

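View pics/side1.png

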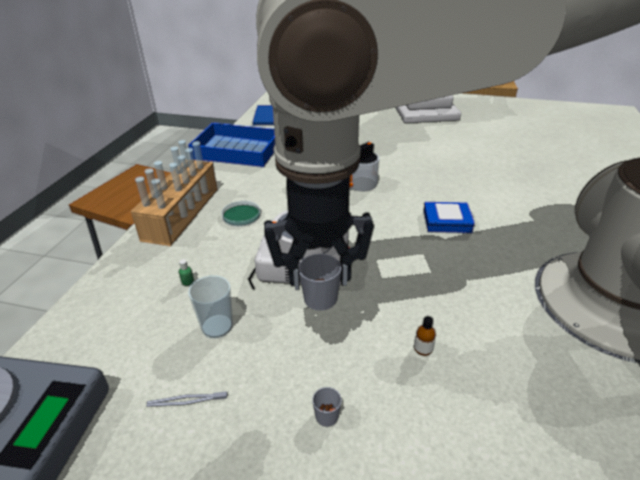

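Held and upright: the rim centre is at about (316,348) in the wrist picture, and opening 0.66 × 85 ≈ 56 mm matches the cup. Checking the in-hand offset.

```bash
python3 - <<'E'
from plant import eyes
from h import *
ci=eyes.camera_info("wrist")
im,d,pos,q=wload("w_held");C=wcloud(ci,d,pos,q)
P=C[275:415,235:400].reshape(-1,3)
print(pos,np.percentile(P[:,2],[50,90,99]))
Q=(P-pos)@rot(q)  # tool frame
m=(P[:,2]>pos[2]+30)&(P[:,2]<pos[2]+38)
c,rr=circ(Q[m][:,:2]);print(m.sum(),c,rr)
k=abs(np.hypot(*(Q[m][:,:2]-c).T)-rr)<2; print(circ(Q[m][k][:,:2]),Q[m][k][:,2].mean())
E
```

```text
[492.54162004 269.86505962 173.97002259] [189.75488996 209.82390128 256.18636584]
4757 [2.0854792  0.97293999] 27.51731148476881
(array([2.06595494, 0.94041902]), np.float64(27.437339219514904)) -34.101741211578776
```

```bash
python3 - <<'E'
from plant import r,eoat,eyes
from h import *
q=down(np.radians(111)); x,y=588.45,31.6
r.servo_line([x,y,180],velocity=200)
r.servo_line([x,y,126],velocity=100)
print("F0",r.read_wrist_force())
print(r.servo_line([x,y,98.5],velocity=30,guard=7)); print(r.read_position(),r.read_wrist_force(),r.read_torque(),r.read_time_s())
wsnap(r,eyes,"w_seat"); 
E
```

```text
F0 [ 0.22453905  0.3116511  -1.15531782]
True
[588.27366481  31.54562466 100.8917945 ] [-0.48098514  0.07723422  7.44226225] [0.01496588 0.15532445 0.00140405] 9.725
```

View pics/w_seat.png

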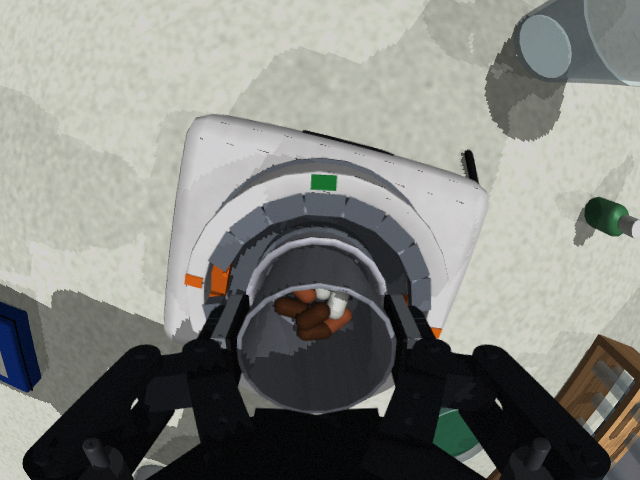

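It touched down at TCP 100.9 against an expected 100.5, with no side force, so the cup is on the seat floor. Releasing it, then checking the mill at the yaw I'll use to insert the lid, and viewing the lid after that.

```bash
python3 - <<'E'
from plant import r,eoat,eyes
from h import *
eoat.move_gripper(1.0); x,y=588.45,31.6
print(r.read_wrist_force())
r.servo_line([x,y,230],velocity=200)
r.move_to([588.5,32,235],down(np.radians(187))); print(r.read_qpos(),r.read_time_s())
wsnap(r,eyes,"w_mill2")
r.move_to([531.4,-313,215],down(np.radians(56.7))); print(r.read_qpos(),r.read_time_s())
wsnap(r,eyes,"w_lid")
E
```

```text
[-0.37729653  0.47681937  0.33490809]
[-7.64018126e-02  1.79724440e-01  1.39717043e+00  1.48319200e-05
  1.56546980e+00 -1.76792046e+00] 12.225
[-6.56343858e-01  2.42924347e-01  1.36025078e+00  1.68123725e-04
  1.53841312e+00 -7.69319334e-02] 13.8333
```

View pics/w_mill2.png

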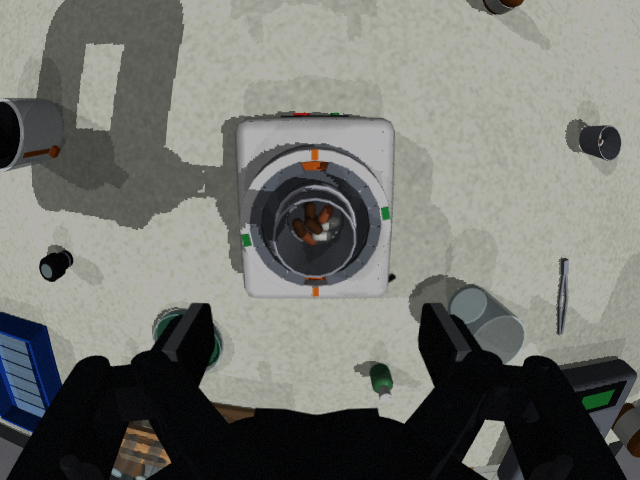

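View pics/w_lid.png

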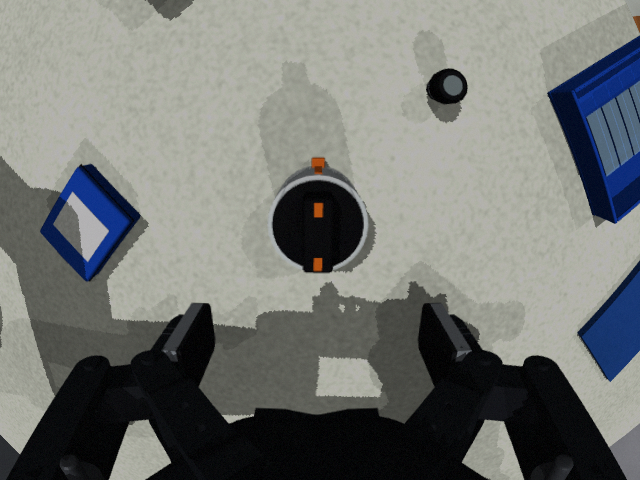

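In the wrist view the cup stands in the mill, with its rim around (314,235) and the orange slots at (314,163) and (315,283). The lid's bar is nearly aligned with the tool: its orange marks are at (318,210) and (318,264), and the lug at (318,162). Measuring.

```bash
python3 - <<'E'
from plant import eyes
from h import *
ci=eyes.camera_info("wrist")
def bl(nm,im,C,pos,q,box,zf,lo,hi):
    u0,v0,u1,v1=box;hsv=cv2.cvtColor(im,cv2.COLOR_BGR2HSV);m=np.zeros((480,640),np.uint8);m[v0:v1,u0:u1]=cv2.inRange(hsv,lo,hi)[v0:v1,u0:u1]
    n,l,s,c=cv2.connectedComponentsWithStats(m);out=[]
    for i in range(1,n):
        if s[i,4]>8:
            z=np.median(C[l==i][:,2]);w=wplane(ci,pos,q,*c[i],zf);t=(w-pos)@rot(q);out.append((s[i,4],z,w,t));print(nm,c[i].round(1),s[i,4],"z",z.round(1),w.round(1),"tool",t[:2].round(2))
OR=((3,130,90),(20,255,255));GR=((45,80,60),(90,255,255))
a=wload("w_mill2");im,d,pos,q=a;C=wcloud(ci,d,pos,q);print(pos)
bl("or",im,C,pos,q,(235,110,400,305),100,*OR);bl("gr",im,C,pos,q,(235,150,400,305),100,*GR)
P=C[170:300,260:370].reshape(-1,3);P=P[(P[:,2]>128)&(P[:,2]<142)];c,rr=circ(P[:,:2]);k=abs(np.hypot(*(P[:,:2]-c).T)-rr)<3;P=P[k]
c,rr=circ(P[:,:2]);A=np.c_[P[:,:2]-c,np.ones(len(P))];s=np.linalg.lstsq(A,P[:,2],rcond=None)[0];print("cup rim",c.round(1),rr.round(1),"z,tilt",s[2].round(1),s[:2].round(3))
a=wload("w_lid");im,d,pos,q=a;C=wcloud(ci,d,pos,q);print(pos)
bl("or",im,C,pos,q,(260,140,380,285),108,*OR)
P=C[160:290,255:385].reshape(-1,3);P=P[(P[:,2]>73)&(P[:,2]<81)]
dl=P[:,:2]-P[:,:2].mean(0);c,rr=cv2.minEnclosingCircle(P[:,:2].astype(np.float32));print("lid disc",np.round(c,1),rr)
E
```

```text
[588.3781742   31.98866245 234.4592793 ]
or [314.5 154. ] 66 z 102.2 [531.8  22.7 100. ] tool [57.19 -2.42]
or [311.2 165.2] 146 z 89.6 [540.5  21.3 100. ] tool [48.69 -4.85]
or [324.2 217.5] 59 z 103.3 [579.5  36.  100. ] tool [8.22 5.06]
or [309.3 238.6] 59 z 100.8 [597.9  26.6 100. ] tool [-8.94 -6.5 ]
or [317.5 277.9] 15 z 90.0 [630.5  37.1 100. ] tool [-4.255e+01 -3.000e-02]
or [315.5 291.2] 51 z 102.4 [642.7  36.9 100. ] tool [-54.6   -1.64]
gr [385.2 212.8] 90 z 102.2 [569.8  82.8 100. ] tool [12.18 52.66]
gr [245.8 239.7] 92 z 102.3 [605.  -23.5 100. ] tool [ -9.89 -57.12]
cup rim [585.8  29. ] 27.3 z,tilt 134.5 [-0.031 -0.005]
[ 531.64347888 -312.49522469  215.03795049]
or [317.9 162.2] 121 z 20.6 [ 561.1 -267.5  108. ] tool [ 5.373e+01 -1.000e-02]
or [317.7 172.2] 18 z 66.8 [ 557.2 -273.1  108. ] tool [46.93 -0.16]
or [318.  209.5] 126 z 110.1 [ 543.2 -295.1  108. ] tool [20.88  0.11]
or [317.2 264.1] 112 z 110.1 [ 520.6 -328.7  108. ] tool [-19.65  -0.39]
lid disc [ 532.1 -311.4] 40.35963821411133
```

The cup rim is level at about 134.5 (135 expected), so it's seated. Comparing the two mill views gives a wrist-camera bias of about 2.7 mm along tool x. Corrected for that and averaged with the top view: mill (589.3,30.8) with slots at 7.3°, lid (530.9,-313.9) at 56.3°. Gripping the lid.

```bash
python3 - <<'E'
from plant import r,eoat,eyes
from h import *
q=down(np.radians(56.3)); x,y=530.9,-313.9
r.move_to([x,y,130],q)
print(r.read_wrist_force(),r.servo_line([x,y,77.8],velocity=60,guard=8),r.read_position())
eoat.move_gripper(0.0,force=80); print("open",r.read_opening(),r.read_wrist_force(),r.read_torque(),r.read_position())
r.servo_line([x,y,200],velocity=150); print(r.read_opening(),r.read_wrist_force(),r.read_time_s(),r.read_position())
wsnap(r,eyes,"w_lidheld");p,_=eyes.snapshot("side"); cv2.imwrite("pics/side2.png",p)
E
```

```text
[0.28302538 0.1146779  0.26267424] False [ 531.07817496 -314.03097321   78.19599344]
open 0.2446244329061077 [-0.16329936 -0.33191193  2.01209862] [0.11560298 0.2286314  0.00458735] [ 530.89295877 -313.92518748   77.90379819]
0.2430032056346071 [-0.06291677 -1.08160872 -2.69035474] 16.9 [ 530.6055513  -313.67041547  198.8909867 ]
```

View pics/w_lidheld.png

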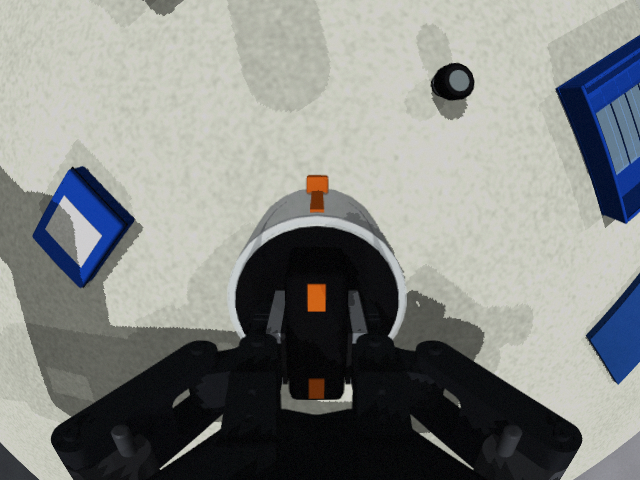

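View pics/side2.png

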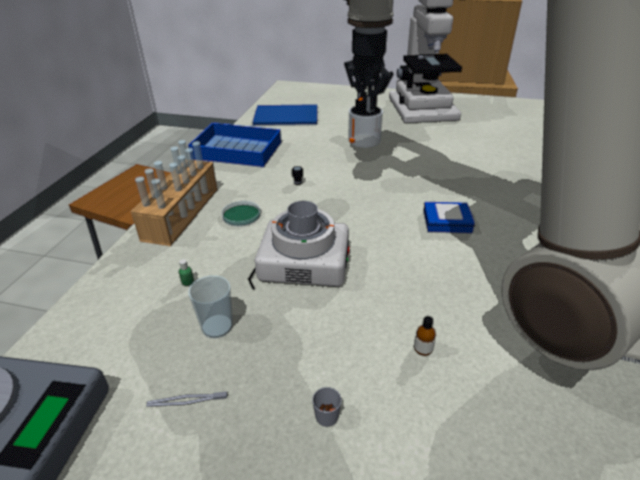

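The lid is held: bar marks at (316,297) and (316,388), lug at (317,183). The side view shows the cup upright in the mill at (302,218). Computing the lid's offset in the hand.

```bash
python3 - <<'E'
from plant import eyes
from h import *
ci=eyes.camera_info("wrist")
im,d,pos,q=wload("w_lidheld");C=wcloud(ci,d,pos,q);hsv=cv2.cvtColor(im,cv2.COLOR_BGR2HSV)
m=cv2.inRange(hsv,(3,130,60),(20,255,255));m[:, :250]=0;m[:,380:]=0
n,l,s,c=cv2.connectedComponentsWithStats(m)
for i in range(1,n):
    if s[i,4]>20:
        z=np.median(C[l==i][:,2])-pos[2]; t=(wplane(ci,pos,q,*c[i],pos[2]+z)-pos)@rot(q); t2=(wplane(ci,pos,q,*c[i],pos[2]+30.1)-pos)@rot(q)
        print(c[i].round(1),s[i,4],z.round(1),t.round(2),t2[:2].round(2))
E
```

```text
[316.8 191.4] 621 -56.9 [42.67 -0.89 56.86] [58.37 -1.08]
[316.  297.5] 531 32.1 [ 22.94  -1.29 -32.13] [21.92 -1.29]
[316.  388.5] 300 32.2 [-16.94  -1.27 -32.25] [-18.78  -1.27]
```

In-hand offset after bias is about 0, and the lid is aligned with the tool. The tool-frame estimate for the mill, (589.6,31.3), agrees with (589.3,30.8). Moving the lid over the cup and lowering it with a force guard.

```bash
python3 - <<'E'
from plant import r,eoat,eyes
from h import *
q=down(np.radians(187.3)); x,y=589.4,31.1
r.servo_line([530.9,-313.9,255],velocity=200)
r.move_to([x,y,255],q); print(r.read_position(),r.read_qpos(),r.read_time_s())
wsnap(r,eyes,"w_over")
r.servo_line([x,y,185],velocity=100); print("F",r.read_wrist_force(),r.read_torque())
g=r.servo_line([x,y,154.5],velocity=30,guard=2.5); print(g,r.read_position(),r.read_wrist_force(),r.read_torque(),r.read_time_s())
wsnap(r,eyes,"w_in");p,_=eyes.snapshot("side"); cv2.imwrite("pics/side3.png",p[120:320,200:420].repeat(3,0).repeat(3,1)[:600])
E
```

```text
[589.3868886   30.5699693  254.59905956] [-7.85881244e-02  1.76195070e-01  1.36104839e+00 -1.65172027e-04
  1.60490918e+00 -1.77490988e+00] 18.9917
F [-0.03966419 -0.73424209 -0.69543328] [-0.00201161 -0.01207015 -0.00517958]
True [589.18650146  31.10369623 154.12225084] [ 1.31931931 -0.14878568  1.54467904] [-0.09369218 -0.15425191  0.0496041 ] 21.0
```

View pics/w_in.png

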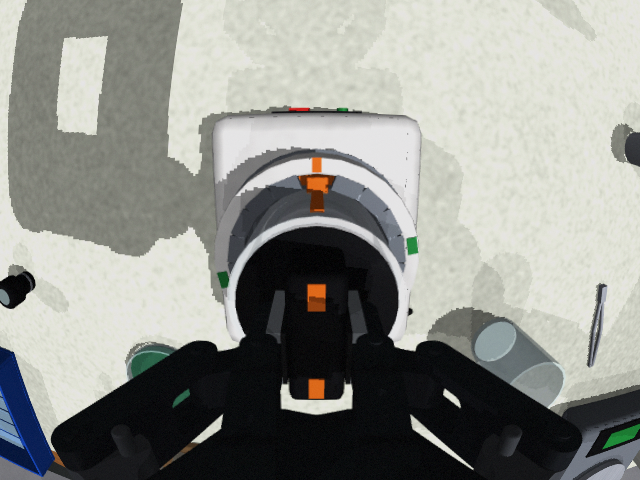

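View pics/side3.png

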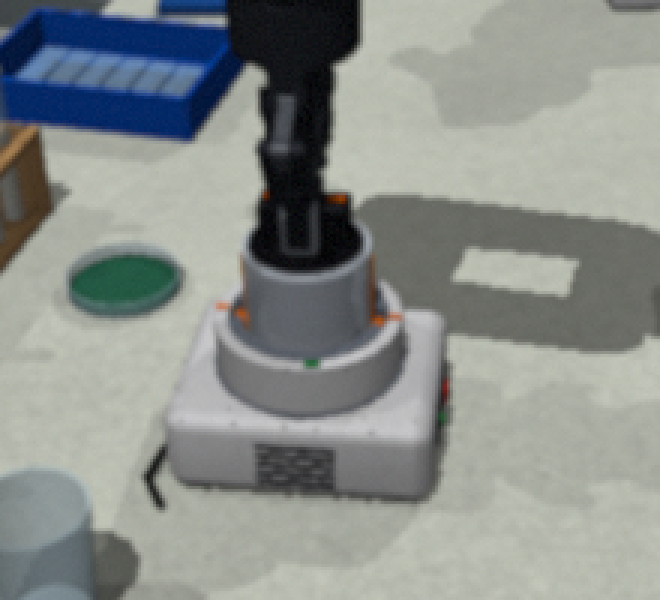

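The lid rests on the ring: contact at TCP about 154.5–155, expected 155.9. The wrist view shows the lug inside the slot at (317,185). Now I'll press down to near the stop and check the forces.

```bash
python3 - <<'E'
from plant import r,eoat,eyes
from h import *
x,y=589.4,31.1
print(r.servo_line([x,y,148.0],velocity=20,guard=20),r.read_position(),r.read_wrist_force(),r.read_torque(),r.read_time_s())
for a in (0.1,0.2,0.35):
    r.servo_line([x,y,148.0],velocity=20,rot=down(np.radians(187.3)-a)); print(a,r.read_position(),r.read_wrist_force(),r.read_torque(),r.read_time_s(),r.read_opening())
E
```

```text
False [589.37531354  31.10019341 147.9278228 ] [0.06909183 0.25159912 3.8213463 ] [0.00978522 0.05673221 0.02684981] 21.525
0.1 [589.35683282  31.09496499 148.10517641] [-1.25756123 -0.78012626  3.12870427] [-0.01129771  0.32098673  0.06845602] 21.775 0.24536149845090077
0.2 [589.38782368  31.0628508  148.05924235] [-1.58344527 -0.70698645  3.76598592] [-0.13837492  0.20793441  0.05906198] 22.025 0.2422999414421661
0.35 [589.43782784  31.06594701 148.03845396] [-0.93766818  0.19267428  3.00066625] [-0.17502202  0.15780362  0.09220379] 22.325 0.24653144389634316
```

It's turning freely with the ring pressed: about 5.5–6.5 N net, and the moment is growing as the return spring should. Continuing to the stop.

```bash
python3 - <<'E'
from plant import r,eoat,eyes
from h import *
x,y=589.4,31.1
for a in (0.6,0.9,1.15,1.3,1.36,1.40,1.43,1.46,1.49,1.52):
    r.servo_line([x,y,148.0],velocity=20,rot=down(np.radians(187.3)-a)); r.sleep(.1)
    m=rot(r.read_tcp_rot()); t=r.read_torque()
    print(a,"yaw",(np.radians(187.3)-np.arctan2(m[1,0],m[0,0])).round(3),r.read_position().round(1),r.read_wrist_force().round(1),t.round(3),round(r.read_time_s(),1))
    if abs(t[2])>0.6: break
wsnap(r,eyes,"w_turn");p,_=eyes.snapshot("side"); cv2.imwrite("pics/side4.png",cv2.resize(p[120:320,200:420],None,fx=3,fy=3,interpolation=cv2.INTER_CUBIC))
E
```

```text
0.6 yaw 0.595 [589.4  31.1 148. ] [-0.2 -1.7  3.5] [-0.087 -0.015  0.097] 22.8
0.9 yaw 0.896 [589.4  31.  148. ] [ 0.1 -2.   2.9] [-0.388  0.113  0.107] 23.4
1.15 yaw 1.146 [589.4  31.  148. ] [-1.7 -2.5  3. ] [-0.673  0.266  0.15 ] 23.9
1.3 yaw 1.296 [589.3  31.  148. ] [-1.9 -3.9  3.5] [-0.822  0.466  0.184] 24.3
1.36 yaw 1.357 [589.4  31.1 148. ] [-2.4 -3.8  3.2] [-0.934  0.525  0.21 ] 24.6
1.4 yaw 1.398 [589.3  31.1 148. ] [-2.2 -4.8  3.6] [-0.889  0.574  0.154] 25.0
1.43 yaw 1.429 [588.9  31.1 147.7] [-4.4 -5.5  3.6] [-1.023  1.239  0.382] 25.3
1.46 yaw 1.458 [588.9  31.1 147.8] [-4.4 -5.   4. ] [-1.002  1.332  1.042] 25.7
```

View pics/w_turn.png

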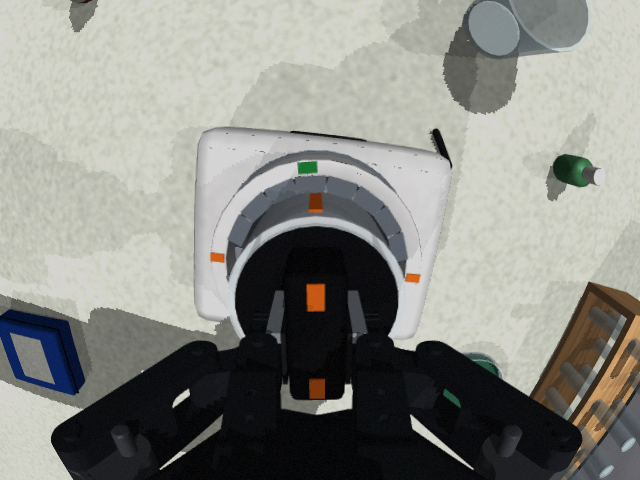

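View pics/side4.png

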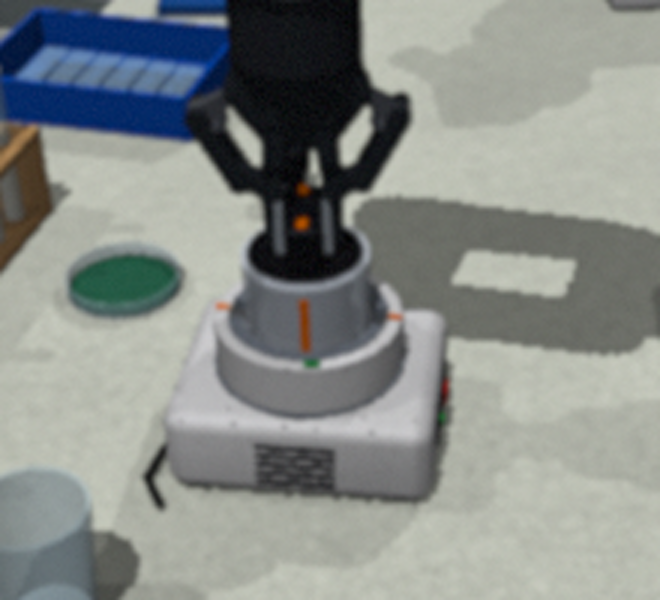

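At 1.43–1.46 rad the moment jumps from 0.15 to 1.04 Nm, so the ring is on its stop (expected 1.42, 1.48 at most). In both views the lug stripe sits by the green mark: wrist (316,203) and (308,168), side (305,325) and (312,363). Now checking that the hold is stable.

```bash
python3 - <<'E'
from plant import r,eoat,eyes
from h import *
for i in range(3):
    r.sleep(.5); print(r.read_position().round(2),r.read_wrist_force().round(1),r.read_torque().round(2),round(r.read_opening(),3),np.abs(r.read_joint_vel()).max())
p,_=eyes.snapshot("top"); cv2.imwrite("pics/top9.png",p); im,d,pos,q=(*wsnap(r,eyes,"w_fin"),)
ci=eyes.camera_info("wrist");C=wcloud(ci,d,pos,q);hsv=cv2.cvtColor(im,cv2.COLOR_BGR2HSV)
m=cv2.inRange(hsv,(3,130,60),(20,255,255));m[:,:270]=0;m[:,360:]=0
n,l,s,c=cv2.connectedComponentsWithStats(m)
for i in range(1,n):
    if s[i,4]>20: print(c[i].round(1),(((C[l==i].mean(0)-pos))@rot(q)).round(1))
print(r.read_time_s())
E
```

```text
[588.89  31.09 147.75] [-5.1 -4.1  4.1] [-0.97  1.33  1.05] 0.247 0.0013857228932198195
[588.93  31.1  147.78] [-5.5 -6.   3.5] [-1.02  1.36  1.06] 0.245 0.0020155604671682308
[588.92  31.12 147.77] [-5.3 -4.8  3.5] [-1.06  1.32  1.05] 0.245 0.0015114073042670965
[315.3 202.7] [44.3  0.2 21.7]
[315.4 297. ] [ 23.5   0.3 -32.3]
[316.5 388.5] [-16.6   0.8 -32.3]
27.375
```

View pics/top9.png

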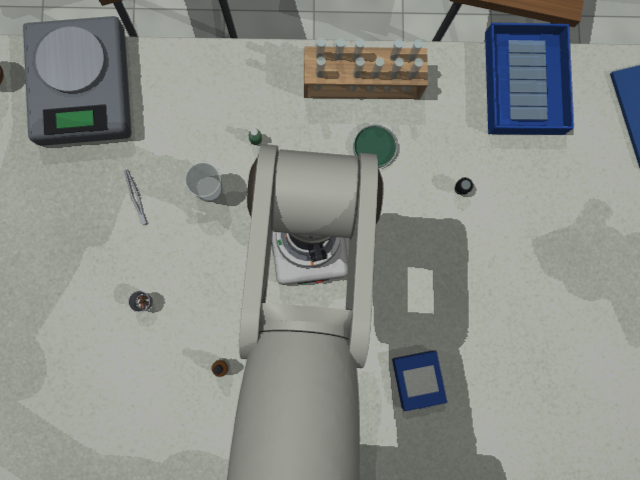

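The hold is steady, the lid is still aligned in the grip, and all bystanders are at their original pixels. Handing in.

```bash
python3 - <<'E'
from plant import r,order
print(order.close_job(), r.read_time_s())
E
```

```text
the job is handed in; nothing more can be done
the job is handed in; nothing more can be done
```

The larger cup of beans is seated upright in the mill and the lid is fitted over it, pressed down and turned clockwise to its stop. I handed the job in at about 27 s, with the gripper still holding the lid by its bar. I had no direct reading of `mill_lift` or `mill_ring`, so those are inferred from position and force.

- **Cup:** It touched the seat floor within 0.5 mm of the expected height, and its rim measured about 134.5 (135 expected). The wrist view showed a slope of 0.03 across the rim; I did not check whether that is camera error or a slight tilt.
- **Lid:** I held it pressed about 8 mm, short of the 9 mm stop. At 1.46 rad of turn the moment rose from about 0.15 to 1.05 Nm, which I take as the stop. The lug stripe lined up with the green mark.
- **Hold:** Position, moment and grip opening stayed steady over 1.5 s before hand-in. There was a side force of about 7 N, with tilting moments of 1.0 to 1.3 Nm at the wrist.
- **Other things on the bench:** In the final top picture they were where they started, by eye.
- **Disagreement:** The top and wrist cameras differed by up to 3 mm. I corrected a wrist-camera bias of about 2.7 mm using two views of the mill and averaged the result with the top view. The lid's lugs then went into the slots at the first try.

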